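# Hold a spiny cactus cutting over the pot with tongs

## Task

With the steel tongs, pick the spiny little cactus off the cork slab, never touching the cactus with the gripper or arm. Hold it upright low over the middle of the blue pot's mouth, its base between rim level and about 3 cm above it and nothing touching the pot, ready for compost to be filled in round it; do not shift the pot, sprayer, glass cloche, tamper or hand rake. Finish while holding: the tongs still squeezed in the gripper and the cactus still in their jaws over the pot.

Things in the scene. Friction and masses are not known exactly. Their poses are not given: they have to be found in the camera images.
- tongs: Stainless spring tongs, 250 mm long, 26 mm high, 120 g, lying flat on the bench: two arms joined by a U-shaped spring bow at the back (x -122 mm), green ridged grip pads outside the middle of the arms, black rubber scooped jaws in front (ends at x +127 mm). Origin on the midline between the pads, at the underside; centre of mass 12 mm behind it. x points to the jaws, arms open along y, z up.
- tongs_pads (a point): Where to grip: midway between the green pads, 13 mm above the tongs' underside. Pads are 48 mm long (x) and 26 mm tall. Taken from above with the fingers outside the pads: 59 mm wide fully open, 41 mm (pads parallel) when closed on the cactus. They spring open as far as the fingers let them; squeezing takes 3 N a side to begin, 4.5 N at 50 mm, 6.5 N at 41 mm.
- tongs_jaw (a point): Middle between the jaws, 105 mm ahead of the tongs' origin on the midline, 13 mm above the underside. The jaws reach 22 mm ahead and behind, 13 mm above and below it. The clear gap between the jaw lips is 64 mm with the tongs fully open, 48 mm when the pads are squeezed to 50 mm; both arms move alike, and squeezed right in the jaws nearly touch.
- cactus: Small green ribbed columnar cactus cutting with pale spines and a pink bud, standing upright on the cork slab: 34 mm in diameter (spines reach about 43 mm, looks only), 56 mm tall, straight-sided from 7 to 42 mm above its base. Mass about 50 g (35 to 70 g). Origin at the centre of its base, z up along its axis. Spiny: it is to be touched only by the tongs.
- slab: Fixed cork drying slab, 140 x 140 mm, 16 mm thick; origin at the centre of its underside on the bench. The cactus stands on its top.
- pot: Empty blue glazed pot, 105 mm tall, 130 mm across the rim, wall about 7 mm, mass 0.75 kg, loose; origin at the centre of its underside.
- pot_rim (a point): Centre of the blue pot's mouth, at the height of its rim (105 mm above the bench); z up.
- sprayer: White and green plastic trigger sprayer with black lever and yellow nozzle, standing upright: bottle 88 mm in diameter, 241 mm tall, the nozzle reaches 74 mm from the axis along x. Origin at the centre of its underside. Bystander.
- cloche: Small clear glass cloche (bell) with a glass knob, 128 mm in diameter, 173 mm tall. Origin at the centre of its underside. Bystander.
- tamper: Wooden soil tamper, disc 70 mm in diameter with an upright handle, 121 mm tall. Origin at the centre of its underside. Bystander.
- rake: Stainless three-tine hand rake with a wooden handle, lying on the bench, 270 mm long, up to 41 mm high. Origin near the middle on the bench, x along it towards the tines. Bystander.
Things that resemble listed ones, but are neither listed nor needed, are in the scene too. Several things look just like the pot: the one meant starts farthest to the robot's left.

How it is judged:
By the outcome, as a careful person would: the job done as asked, in the order asked, and still so for the second after the job is handed in, while the arm keeps its last pose, push and grip.
It also fails if it takes over 58 s, if anything falls off the work surface, if the arm or the gripper's body presses on something with over 40 N, if the wrist force passes 120 N, or if a joint passes its speed limit or range.

## Robot

A 6-joint arm with a two-finger parallel gripper is mounted at the origin on the work surface. World frame = base frame: x ahead of the robot, y to its left, z up, the work surface at z = 0. Lengths are in m, angles in rad, forces in N, time in s.
With the tool pointing down it reaches from about 0.15 to 0.775 m from the base axis. Payload 6.1 kg.
Tool frame: the origin (TCP) lies on the centre line of the jaws, within the pads' length; the fingertips stand 17 mm ahead of it and the grasp point (between the pads) lies 2 mm behind it; z points along the fingers, y is the line along which they close (so a half turn about z gives the same grasp; the last joint's range is limited). The gripper opens to 85 mm and grips with 20 to 120 N. Pads are 22 mm wide; open, the fingers measure 114 mm over their backs; the gripper's body (76 mm by 85 mm) begins 54 mm behind the grasp point. The pads swing forward as they close: fully open they stand 13 mm farther back than shut.
Start: joints at [1.297, 0.126, -0.04, 1.405, 0, 1.571], TCP at [0.142, 0.505, 0.248] pointing down, gripper open.
Joint ranges: [-2.72, 2.72], [-0.95, 1.95], [-1.27, 1.35], [-1.78, 2.02], [-1.46, 1.47], [-3.14, 3.14]. Speed limits (rad/s): [2.39, 2.39, 3.01, 3.14, 3.14, 3.14].

## Interface

Orientations are given as a unit quaternion [w, x, y, z].
In Python, from cell import env gives the robot as it stands.
- The arm moves only by the tool send_rows, never from a script. Its argument "targets" is a list of rows, each a list of 5 numbers: the opening, from -1 (shut) to 1 (fully open), then the shift along the tool's x, y, z each as a share of 30 cm, from -1 to 1, then the turn about the tool's z as a share of 360 degrees, from -1 to 1. A call has 1 to 12 rows; each row is the pose to reach, as a shift and turn from the pose commanded when the call began, along the tool's axes at that moment, turning the shorter way round; what a row does not reach only later rows make up. A row lasts 1/8 s, in which the tool goes at most 62.5 mm and 10.7 degrees, less where a joint would pass 70% of its speed; a pose out of reach is approached as far as the arm can. A call with a number of a shift or a turn outside -1 to 1 is refused whole. A call with a gripper value outside its range is refused whole. The fingers move at their own pace and stop on an object; "squeeze" is the grip in N (left out, the last holds). Time passes only in rows, so rows that repeat a pose let the fingers close. It gives the time, the measured TCP pose, the force, the opening and the grip force at its end, in the units of the state.
- env.get_obs(): the state, without advancing time (a new reading comes with each control period).
- env.capture(name): name is "scene" or "top" or "wrist"; returns a dict with "frame" (384x512x3 uint8, red, green, blue), "fx", "fy", "cx", "cy" (pixels), "k1" (the pictures are not rectified: a ray, as slopes to the right and down, at radius r is drawn at 1 + k1 r^2 times it, then the intrinsics apply), "R" (3x3) and "t" (3): a world point X has camera coordinates R X + t. Camera axes: x right, y down, z forward; pixel columns grow to the right and rows downward; lengths in m; the calibration is good to about 2 mm. A picture is of the moment at which its call begins. There is no depth.
- env.hand_in(): hands the job in; it is judged then, once.
The state is a dict: "clock": time; "q": joint angles; "joint_velocities": joint speeds; "joint_torque": joint torques, N m; "ee_pos": TCP position; "tool_rot": TCP orientation; "ft_force": force on the tool from outside, world axes, zero at the start; "moment": the same for the moment, N m; "gripper_width": finger opening in m; "grip_force": force on a finger pad.
Only numpy, scipy, OpenCV 4.12 (cv2) and the standard library are available. Lean on these libraries where they do the work, as an engineer would, in place of code of your own. Each camera call takes 0.05 s, during which the arm holds its last target. There are 200 camera calls.

## Working session

There is one attempt and no reset: what is moved stays moved. The work goes in short steps, Python scripts to look and compute and a tool call to move; the robot and the scene stay as the last step left them, time stands still between calls to the robot, and variables do not carry over. Pictures are saved under pics/ and viewed, at most 10 in all, crops included, and the job is handed in when it is done.

Besides the shell and the picture viewer there is one more tool, called after "Request:" as name(argument=value, ...), one argument or row to a line, values as JSON. send_rows: Moves the arm, as the interface text tells. Shift numbers are shares of 30 cm and turn numbers shares of 360 degrees, none past 1 either way. Its arguments: {"type":"object","properties":{"targets":{"type":"array"},"squeeze":{"type":"number"}},"required":["targets"]}

```bash
mkdir -p pics; ls; cat > h.py <<'E'
import numpy as np, cv2
from cell import env
def cap(n,save=None):
    c=env.capture(n)
    if save: cv2.imwrite('pics/'+save,c['frame'][:,:,::-1])
    return c
def proj(c,X):
    p=np.atleast_2d(X)@np.array(c['R']).T+np.array(c['t']); s=p[:,:2]/p[:,2:]
    s=s*(1+c['k1']*(s**2).sum(1,keepdims=True))
    return s*[c['fx'],c['fy']]+[c['cx'],c['cy']]
def unproj(c,uv,z):
    d=(np.atleast_2d(uv).astype(float)-[c['cx'],c['cy']])/[c['fx'],c['fy']]; s=d.copy()
    for _ in range(30): s=d/(1+c['k1']*(s**2).sum(1,keepdims=True))
    R=np.array(c['R']);r=np.c_[s,np.ones(len(s))]@R; o=-R.T@np.array(c['t'])
    return o+r*((z-o[2])/r[:,2])[:,None]
E
python3 - <<'E'
from h import *
a=cap('top','top.png');b=cap('scene','scene.png')
for c in(a,b): print(-np.array(c['R']).T@c['t'],c['fx'],c['k1'])
o=env.get_obs();print(o['clock'],o['ee_pos'],o['tool_rot'],o['gripper_width'])
E
```

```text
pics
[0.22046118 0.00745742 1.55417387] 443.70363561157467 0.01923201270812245
[1.54468926 0.07255936 1.08532689] 477.0658783778184 0.0252587792572297
0.1 [0.14188341 0.50512964 0.24761119] [-9.92492312e-05  1.36493249e-01  9.90640749e-01 -6.99252124e-04] 0.08555985033867737
```

View pics/top.png

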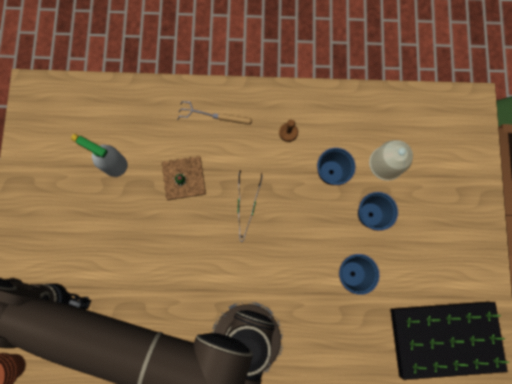

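View pics/scene.png

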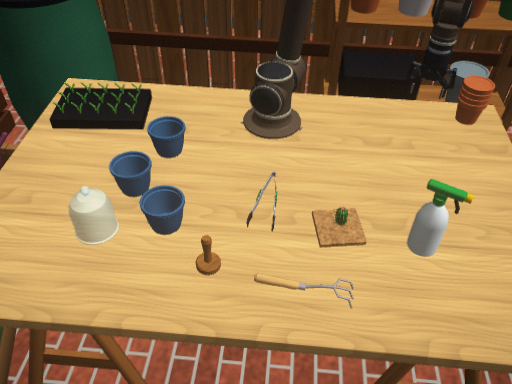

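Top view (up is +x, left is +y): the tongs have their bow at (241,239) and jaws at (240,172) and (262,175). The cactus is at (180,179) and the pot farthest left at (336,166). I'll enlarge these areas to refine them.

```bash
python3 - <<'E'
from h import *
a=cap('top');b=cap('scene')
A=a['frame'][:,:,::-1];B=b['frame'][:,:,::-1]
t=cv2.resize(A[145:255,155:285],None,fx=6,fy=5,interpolation=cv2.INTER_CUBIC)[:, :780]
t=cv2.resize(A[150:250,155:275],None,fx=5,fy=5,interpolation=cv2.INTER_CUBIC)
cv2.imwrite('pics/tc.png',t)
t=cv2.resize(B[165:255,235:375],None,fx=5,fy=5,interpolation=cv2.INTER_CUBIC)
cv2.imwrite('pics/sc.png',t)
# blue pots in top
hsv=cv2.cvtColor(A,cv2.COLOR_BGR2HSV)
m=cv2.inRange(hsv,(100,90,30),(125,255,255))
n,l,s,cc=cv2.connectedComponentsWithStats(m)
for i in range(1,n):
    if s[i,4]>300:
        pts=np.argwhere(l==i)[:,::-1]
        print('pot',s[i],cc[i],unproj(a,cc[i],.105))
        # fit rim+base model on silhouette extents
        from scipy.optimize import minimize
        th=np.linspace(0,2*np.pi,60)
        hull=(l==i).astype(np.uint8)
        hull=cv2.morphologyEx(hull,cv2.MORPH_CLOSE,np.ones((9,9)))
        def f(p):
            r=np.c_[p[0]+.065*np.cos(th),p[1]+.065*np.sin(th),0*th+.105]
            q=np.c_[p[0]+.043*np.cos(th),p[1]+.043*np.sin(th),0*th]
            h=cv2.convexHull((proj(a,np.r_[r,q])*16).astype(np.int32))
            g=np.zeros_like(hull);cv2.fillPoly(g,[h],1,shift=4)
            return (g!=hull).sum()
        r=minimize(f,unproj(a,cc[i],.08)[0,:2],method='Nelder-Mead',options=dict(initial_simplex=[unproj(a,cc[i],.08)[0,:2]+d for d in np.array([[.02,0],[-.01,.017],[-.01,-.017]])]))
        print(r.x,r.fun)
# green cactus both views
for c,roi in((a,(160,200,165,200)),(b,(200,230,325,360))):
    F=c['frame'][:,:,::-1];h=cv2.cvtColor(F,cv2.COLOR_BGR2HSV)
    m=cv2.inRange(h,(35,70,20),(90,255,255)); mm=np.zeros_like(m);r=roi;mm[r[0]:r[1],r[2]:r[3]]=m[r[0]:r[1],r[2]:r[3]]
    y,x=np.nonzero(mm);print('cactus',x.min(),x.max(),y.min(),y.max(),x.mean(),y.mean(),unproj(c,[x.mean(),y.mean()],.046))
# slab in top
print('tongs',unproj(a,[[241,239],[240,172],[262,175]],.013))
E
```

```text
pot [318 149  36  35 991] [335.68819374 166.18365288] [[ 0.57605523 -0.28223044  0.105     ]]
[ 0.57864556 -0.28505394] 220.0
pot [ 359  193   38   36 1070] [377.56168224 210.92056075] [[ 0.42860484 -0.41917501  0.105     ]]
[ 0.42874201 -0.41866152] 213.0
pot [ 340  255   38   39 1139] [358.89201054 273.80158033] [[ 0.22327706 -0.35383849  0.105     ]]
[ 0.22305675 -0.35285679] 218.0
cactus 175 184 175 183 179.87234042553192 179.9787234042553 [[0.52495277 0.24676798 0.046     ]]
cactus 336 347 208 223 342.11009174311926 214.9724770642202 [[0.52996119 0.25138324 0.046     ]]
tongs [[ 0.32992295  0.0292022   0.013     ]
 [ 0.56700258  0.04040395  0.013     ]
 [ 0.55845758 -0.038108    0.013     ]]
```

View pics/tc.png

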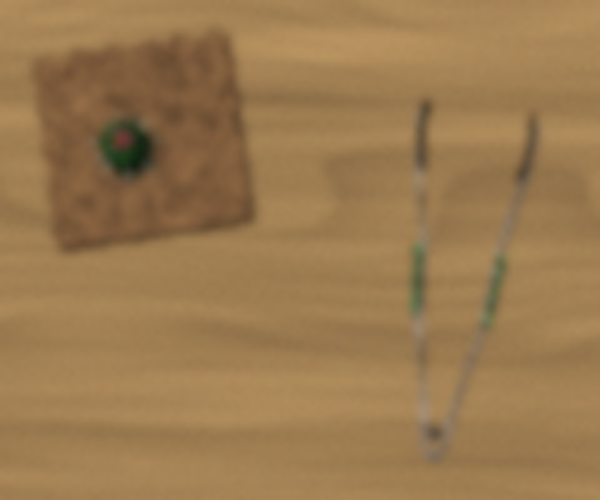

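View pics/sc.png

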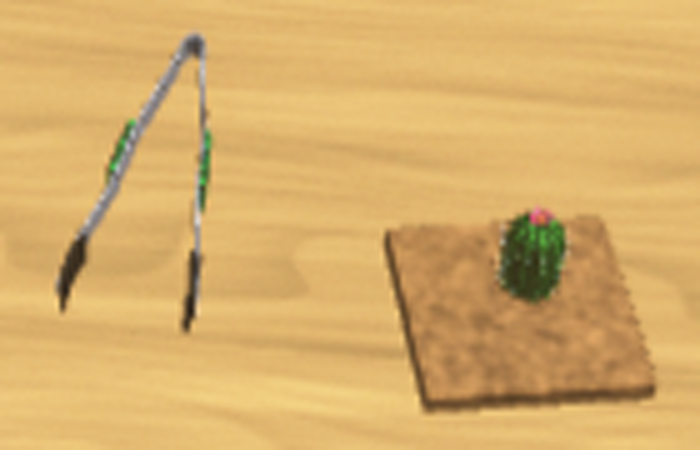

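The crops show the tongs' pads at full-image pixels (238.6,206) and (253.8,208.6). The tips are at (240.4,170.6) and (261.6,173.6), and the bow end is at (241.8,241.6). The cactus stands slightly off the slab's centre. The pots differ enough in y that the target is clearly the one at about (0.579,-0.285).

```bash
cat >> h.py <<'E'
def rel(target,ang=None,o=None):
    """shift in tool axes (share of 30cm) to target, and turn share so tool y has world angle ang (deg)"""
    from scipy.spatial.transform import Rotation as Ro
    o=o or env.get_obs();w,x,y,z=o['tool_rot'];R=Ro.from_quat([x,y,z,w]).as_matrix()
    s=R.T@(np.array(target)-o['ee_pos'])/.3
    ya=np.degrees(np.arctan2(R[1,1],R[0,1]))
    t=None if ang is None else -(((ang-ya+180)%360)-180)/360
    return s.round(4),t,ya
E
python3 - <<'E'
from h import *
a=cap('top');b=cap('scene')
p=unproj(a,[[238.6,206],[253.8,208.6],[240.4,170.6],[261.6,173.6],[241.8,241.6]],.02)
pb=unproj(b,np.array([[123,150],[206,168],[64,308],[187,328],[195,36]])/5+[235,165],.02)
for q in(p,pb):
    mt=(q[2]+q[3])/2;m=(q[0]+q[1])/2;d=mt-q[4];yaw=np.arctan2(d[1],d[0]);u=np.array([np.cos(yaw),np.sin(yaw)])
    print('pads',m,'yaw',np.degrees(yaw),'len',np.linalg.norm(d),'gap',np.linalg.norm(q[0]-q[1]),'origin from ends',mt[:2]-.127*u,q[4,:2]+.122*u)
# cactus by both rays
def ray(c,uv):
    A=unproj(c,uv,0)[0];B=unproj(c,uv,.1)[0];return A,(B-A)
r1=ray(a,[179.87,179.98]);r2=ray(b,[342.1,215])
M=np.c_[r1[1],-r2[1]];k=np.linalg.lstsq(M,r2[0]-r1[0],rcond=None)[0]
print('cactus',r1[0]+k[0]*r1[1],r2[0]+k[1]*r2[1])
o=env.get_obs();print(o['q'],rel([.45,.02,.2],92,o))
E
```

```text
pads [0.43997941 0.01453328 0.02      ] yaw -5.7533934969246 len 0.24688137346838157 gap 0.05381683065870757 origin from ends [0.43989047 0.01405004] [0.44199843 0.01383766]
pads [0.44925505 0.02115358 0.02      ] yaw -5.305124559998119 len 0.26129821405975223 gap 0.055236466894106065 origin from ends [0.46165396 0.02015202] [0.44940843 0.02128911]
cactus [0.5259403  0.2475557  0.04108506] [0.52599143 0.25206941 0.04181162]
[ 1.29701088e+00  1.26011805e-01 -3.99273905e-02  1.40540917e+00
 -1.24540941e-05  1.57078795e+00] (array([-1.4261, -1.2797,  0.1608]), np.float64(-0.04912852843089218), np.float64(74.31372976487881))
```

Request:
send_rows(
  targets=[
    [1,-0.703,-0.648,0,0],
    [1,-0.703,-0.648,0,0],
    [1,-0.703,-0.648,0,0],
    [1,-0.703,-0.648,0,0],
    [1,-0.703,-0.648,0,0],
    [1,-0.703,-0.648,0,0],
  ],
)

```text
clock: 1.05
ee_pos: [0.2933, 0.2594, 0.2486]
tool_rot: [0.0, 0.139, 0.99, 0.0]
ft_force: [-0.3, 0.2, 0.8]
gripper_width: 0.0853
grip_force: 0.0
```

Request:
send_rows(
  targets=[
    [1,-0.703,-0.648,0.1,-0.028],
    [1,-0.703,-0.648,0.1,-0.028],
    [1,-0.703,-0.648,0.1,-0.028],
    [1,-0.703,-0.648,0.1,-0.028],
    [1,-0.703,-0.648,0.1,-0.028],
    [1,-0.703,-0.648,0.1,-0.028],
    [1,-0.703,-0.648,0.1,-0.028],
    [1,-0.703,-0.648,0.1,-0.028],
  ],
)

```text
clock: 2.05
ee_pos: [0.4426, 0.0184, 0.2185]
tool_rot: [0.0, 0.048, 0.999, 0.0]
ft_force: [-0.6, 0.4, 0.6]
gripper_width: 0.085
grip_force: 0.0
```

```bash
python3 - <<'E'
from h import *
c=cap('wrist','w1.png');o=env.get_obs();print(o['clock'],o['ee_pos'],o['q'],rel([.443,.017,.2],84.5,o))
print(unproj(c,[[0,0],[512,0],[256,192],[0,384]],.02))
E
```

```text
2.1 [0.44256527 0.01832166 0.21854873] [ 4.12554452e-02 -2.75787937e-02 -2.66630097e-01  1.33138888e+00
  1.90372493e-04  1.36801028e-01] (array([-0.0018, -0.0043,  0.0618]), np.float64(7.123747566800552e-05), np.float64(84.5256454912405))
[[ 0.23515612 -0.22657086  0.02      ]
 [ 0.28514321  0.2941326   0.02      ]
 [ 0.46231899  0.01359674  0.02      ]
 [ 0.72515844 -0.40244126  0.02      ]]
```

View pics/w1.png

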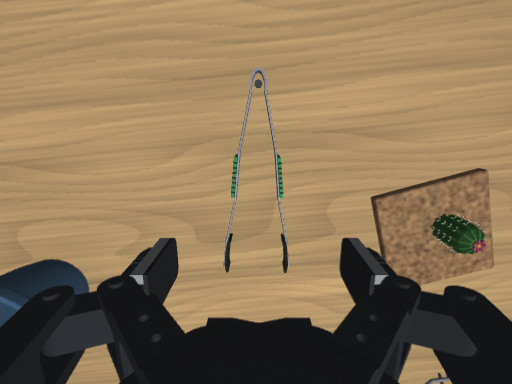

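The wrist view shows the tongs nearly straight below: pads at (235,176) and (280,176), tips at (227,271) and (285,271), bow at (258.5,68). The cactus is on the right, with its base near (442,227) and bud near (478,245).

```bash
python3 - <<'E'
from h import *
c=cap('wrist');a=cap('top')
q=unproj(c,[[235,176],[280,176],[227,271],[285.5,271],[258.5,68]],.018)
mt=(q[2]+q[3])/2;m=(q[0]+q[1])/2;d=mt-q[4];yaw=np.arctan2(d[1],d[0]);u=np.array([np.cos(yaw),np.sin(yaw)])
print('pads',m,'yaw',np.degrees(yaw),'len',np.linalg.norm(d),'gap',np.linalg.norm(q[0]-q[1]),'origin',mt[:2]-.127*u,q[4,:2]+.122*u)
# cactus axis fit: green mask silhouettes in wrist, top, scene to a cylinder model
from scipy.optimize import minimize
b=cap('scene');V=[]
for k,(c_,roi) in enumerate(((c,(200,270,415,495)),(a,(165,195,165,195)),(b,(200,230,325,360)))):
    F=c_['frame'][:,:,::-1];h=cv2.cvtColor(F,cv2.COLOR_BGR2HSV)
    m=cv2.inRange(h,(35,70,15),(90,255,255));mm=np.zeros_like(m);r=roi;mm[r[0]:r[1],r[2]:r[3]]=m[r[0]:r[1],r[2]:r[3]]
    V.append((c_,cv2.morphologyEx((mm>0).astype(np.uint8),cv2.MORPH_CLOSE,np.ones((3,3)))))
th=np.linspace(0,2*np.pi,40)
def f(p,vs):
    e=0
    for c_,m in vs:
        P=np.vstack([np.c_[p[0]+r*np.cos(th),p[1]+r*np.sin(th),0*th+.016+z] for r,z in((.014,0),(.017,.007),(.017,.042),(.012,.05))])
        g=np.zeros_like(m);cv2.fillPoly(g,[cv2.convexHull((proj(c_,P)*16).astype(np.int32))],1,shift=4)
        e+=(g!=m).sum()/m.sum()
    return e
for vs in(V[:1],V[1:2],V[2:],V):
    x0=np.array([.526,.249]);r=minimize(f,x0,args=(vs,),method='Nelder-Mead',options=dict(initial_simplex=x0+np.array([[.012,0],[-.006,.01],[-.006,-.01]])));print('cactus',r.x,r.fun)
print(rel([.445,.018,.021])[0])
E
```

```text
pads [0.44303609 0.0173003  0.018     ] yaw -6.188210362924664 len 0.2509761715507594 gap 0.05476660826809223 origin [0.44627753 0.01670891] [0.44431287 0.01692193]
cactus [0.53076015 0.24898409] 0.11904761904761904
cactus [0.53132251 0.24636938] 1.3541666666666667
cactus [0.52608203 0.25116797] 0.42028985507246375
cactus [0.53132149 0.2499453 ] 1.96022006277967
[-0.0072  0.0009  0.6586]
```

Request:
send_rows(
  targets=[
    [1,-0.007,-0.004,0.2,0.0017],
    [1,-0.007,-0.004,0.4,0.0017],
    [1,-0.007,-0.004,0.55,0.0017],
    [1,-0.007,-0.004,0.62,0.0017],
    [1,-0.007,-0.004,0.655,0.0017],
    [1,-0.007,-0.004,0.655,0.0017],
    [0.5,-0.007,-0.004,0.655,0.0017],
    [0.22,-0.007,-0.004,0.655,0.0017],
    [0.22,-0.007,-0.004,0.655,0.0017],
    [0.22,-0.007,-0.004,0.655,0.0017],
  ],
  squeeze=40,
)

```text
clock: 3.5
ee_pos: [0.4462, 0.0157, 0.0233]
tool_rot: [0.002, 0.054, 0.999, 0.0]
ft_force: [-0.3, 0.4, 5.0]
gripper_width: 0.0523
grip_force: 5.0
```

```bash
python3 - <<'E'
from h import *
c=cap('wrist','w2.png');o=env.get_obs();print(o['clock'],o['ee_pos'],o['ft_force'],o['gripper_width'],o['grip_force'])
E
```

```text
3.55 [0.44621107 0.01566366 0.02331772] [-0.62432505  0.70389178  4.53382923] 0.05230633490852956 4.962881906249095
```

View pics/w2.png

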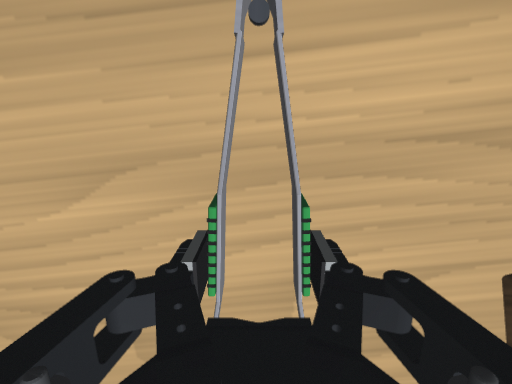

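The fingers sit on both green pads (pad rows about 200–295, fingers around 235–290) at 52 mm. The upward force is 5 N because the fingertips just touch the bench, so I'll lift.

Request:
send_rows(
  targets=[
    [0.2,0,0,-0.02,0],
    [0.2,0,0,-0.1,0],
    [0.2,0,0,-0.25,0],
    [0.2,0,0,-0.4,0],
    [0.2,0,0,-0.4,0],
    [0.2,0,0,-0.4,0],
  ],
)

```text
clock: 4.3
ee_pos: [0.4446, 0.0156, 0.1414]
tool_rot: [-0.0, 0.054, 0.999, -0.0]
ft_force: [-0.4, -0.2, -2.4]
gripper_width: 0.0514
grip_force: 3.8
```

```bash
python3 - <<'E'
from h import *
a=cap('top');b=cap('scene');o=env.get_obs();print(o['clock'],o['ee_pos'],o['ft_force'],o['gripper_width'],o['grip_force'],o['q'][5],rel(o['ee_pos'],84,o))
A=cv2.resize(a['frame'][140:240,200:290,::-1],None,fx=4,fy=4,interpolation=cv2.INTER_CUBIC)
B=cv2.resize(b['frame'][110:260,220:320,::-1],None,fx=4,fy=4,interpolation=cv2.INTER_CUBIC)
g=np.zeros((600,760,3),np.uint8);g[:400,:360]=A;g[:,360:]=B;cv2.imwrite('pics/l.png',g)
E
```

```text
4.4 [0.44390159 0.01561528 0.14042145] [-1.29779208  0.28098267 -1.92663939] 0.0513240703848818 3.949983383572544 0.1437638359077006 (array([0., 0., 0.]), np.float64(-0.0006187718346014195), np.float64(83.77724213954349))
```

View pics/l.png

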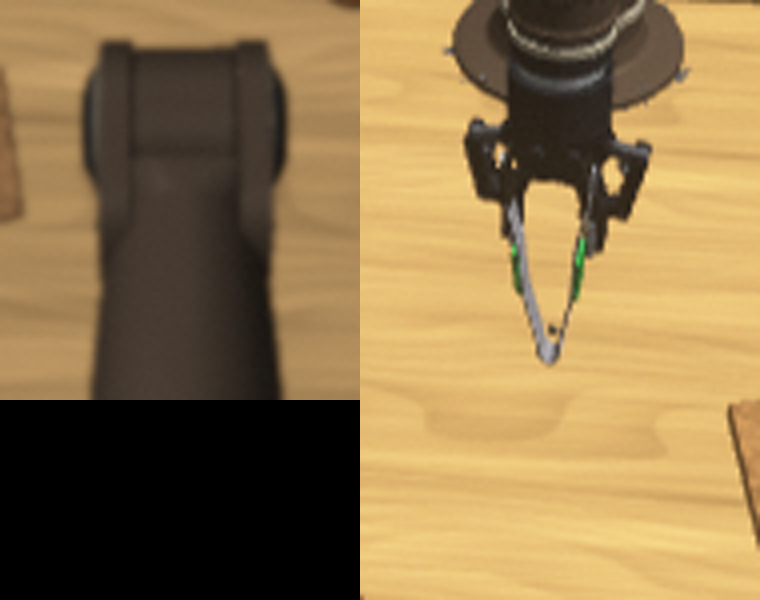

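The tongs have pivoted about the pads: in the scene view the bow is at (267,199), below the pads at (262,177), so the bow hangs down. I'll estimate the pitch.

```bash
python3 - <<'E'
from h import *
b=cap('scene');o=env.get_obs();p=np.array(o['ee_pos']);print(o['clock'],p)
u=np.array([np.cos(-.108),np.sin(-.108),0]);z=np.array([0,0,1])
# crop pixels: bow, pads
obs=np.array([[550-360,355],[517-360,268],[580-360,265]])/4+[220,110];print(obs)
for off in(.0,.002):
  for th in range(0,100,10):
    t=np.radians(th);X=np.cos(t)*u+np.sin(t)*z;Z=-np.sin(t)*u+np.cos(t)*z
    g=p+[0,0,.002]
    org=g-.0*X-.022*Z
    q=proj(b,[org-.122*X+.013*Z,org+.013*Z,org+.127*X+.013*Z]);print(th,q.round(1).tolist()) if off==0 else 0
cap('wrist','w3.png')
E
```

```text
4.45 [0.44386599 0.0156214  0.14036496]
[[267.5  198.75]
 [259.25 177.  ]
 [275.   176.25]]
0 [[274.4, 144.6], [267.4, 168.8], [259.1, 197.2]]
10 [[273.9, 150.4], [267.3, 169.1], [259.3, 191.5]]
20 [[273.3, 156.5], [267.2, 169.3], [259.8, 184.8]]
30 [[272.5, 162.9], [267.1, 169.4], [260.5, 177.5]]
40 [[271.6, 169.3], [267.0, 169.5], [261.4, 169.7]]
50 [[270.6, 175.7], [267.0, 169.4], [262.6, 161.7]]
60 [[269.4, 181.8], [266.9, 169.3], [263.9, 153.9]]
70 [[268.2, 187.5], [266.9, 169.1], [265.3, 146.6]]
80 [[267.0, 192.8], [266.9, 168.8], [266.8, 140.1]]
90 [[265.8, 197.3], [266.9, 168.4], [268.2, 134.4]]
```

View pics/w3.png

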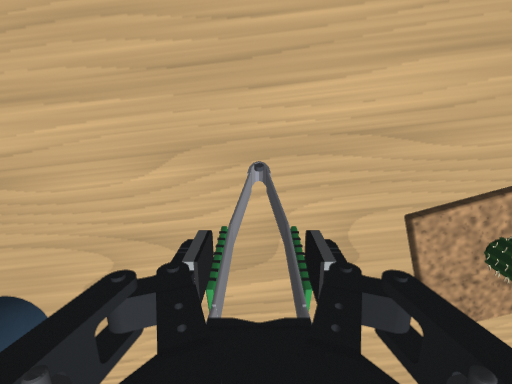

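The tongs are pitched about 75–80° with the bow down, because their centre of mass is behind my grip. I'll back off, set the bow on the bench and lay the tongs down by moving forward and down. Then I'll regrip about 12 mm further back, at the centre of mass.

Request:
send_rows(
  targets=[
    [0.2,0.1,0,0,0],
    [0.2,0.2,0,0,0],
    [0.2,0.267,0,0,0],
    [0.2,0.267,0,0,0],
  ],
)

```text
clock: 5.0
ee_pos: [0.3639, 0.0244, 0.1412]
tool_rot: [-0.001, 0.054, 0.999, -0.0]
ft_force: [0.7, -0.8, -1.2]
gripper_width: 0.0511
grip_force: 4.0
```

Request:
send_rows(
  targets=[
    [0.2,0,0,0.055,0],
    [0.2,-0.05,0,0.068,0],
    [0.2,-0.1,0,0.085,0],
    [0.2,-0.15,0,0.108,0],
    [0.2,-0.2,0,0.135,0],
    [0.2,-0.243,0,0.168,0],
    [0.2,-0.283,0,0.208,0],
    [0.2,-0.317,0,0.252,0],
    [0.2,-0.343,0,0.298,0],
    [0.2,-0.363,0,0.342,0],
    [0.2,-0.373,0,0.368,0],
    [0.2,-0.377,0,0.385,0],
  ],
)

```text
clock: 6.5
ee_pos: [0.4776, 0.0121, 0.0258]
tool_rot: [-0.0, 0.054, 0.999, -0.0]
ft_force: [0.1, 0.2, 0.3]
gripper_width: 0.0513
grip_force: 0.0
```

```bash
python3 - <<'E'
from h import *
c=cap('wrist');b=cap('scene');o=env.get_obs();print(o['clock'],o['ee_pos'],o['ft_force'],o['gripper_width'],o['grip_force'])
W=cv2.resize(c['frame'][:,:,::-1],(400,300))
B=cv2.resize(b['frame'][110:260,220:320,::-1],None,fx=4,fy=4,interpolation=cv2.INTER_CUBIC)
g=np.zeros((600,800,3),np.uint8);g[:300,:400]=W;g[:,400:]=B;cv2.imwrite('pics/l2.png',g)
E
```

```text
6.6 [0.47738223 0.01208611 0.02588836] [-0.10099927  0.12740338  0.15803436] 0.05097091747422789 0.0
```

View pics/l2.png

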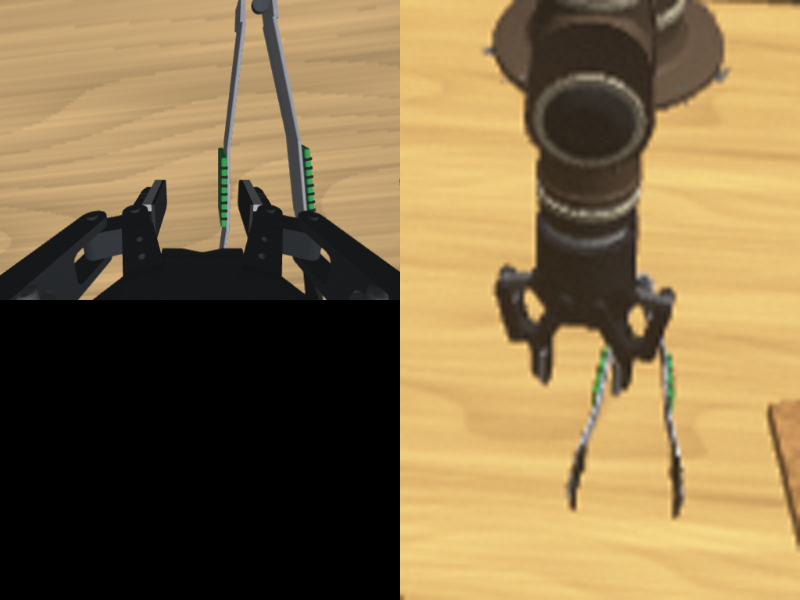

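The tongs lie flat again, freed from the gripper and shifted to +y, with one finger inside them. I've used 9 views, so I'll rise and measure by colour detection.

Request:
send_rows(
  targets=[
    [0.2,0,0,-0.05,0],
    [0.2,0,0,-0.15,0],
    [0.5,0.1,0,-0.3,0],
    [1,0.15,0,-0.5,0],
    [1,0.15,0,-0.65,0],
    [1,0.15,0,-0.65,0],
    [1,0.15,0,-0.65,0],
  ],
)

```text
clock: 7.48
ee_pos: [0.4328, 0.017, 0.2219]
tool_rot: [0.001, 0.054, 0.999, 0.0]
ft_force: [0.3, 0.5, 0.3]
gripper_width: 0.0849
grip_force: 0.0
```

```bash
cat > tg.py <<'E'
from h import *
def blobs(c,lo,hi,amin,z):
    h=cv2.cvtColor(c['frame'],cv2.COLOR_RGB2HSV);m=cv2.inRange(h,lo,hi)
    m=cv2.morphologyEx(m,cv2.MORPH_CLOSE,np.ones((5,5)))
    n,l,s,cc=cv2.connectedComponentsWithStats(m)
    return [(s[i].tolist(),cc[i].round(1),unproj(c,cc[i],z)[0].round(4)) for i in range(1,n) if s[i,4]>amin]
E
python3 - <<'E'
from tg import *
c=cap('wrist','w4.png');o=env.get_obs();print(o['clock'],o['ee_pos'])
print('green');[print(*x) for x in blobs(c,(45,90,20),(90,255,255),40,.018)]
print('dark');[print(*x) for x in blobs(c,(0,0,0),(180,255,45),30,.018)]
E
```

```text
7.525 [0.43249218 0.01695896 0.22097328]
green
[310, 182, 9, 40, 109] [313.8 201.9] [0.475  0.0829 0.018 ]
[268, 185, 4, 42, 133] [269.8 205. ] [0.4731 0.0272 0.018 ]
[432, 218, 52, 39, 1210] [456.7 236.8] [0.5431 0.2658 0.018 ]
dark
[434, 219, 37, 35, 646] [449.7 232.4] [0.5357 0.2562 0.018 ]
[0, 239, 512, 145, 38659] [263.6 333.8] [ 0.6688 -0.0011  0.018 ]
[319, 254, 10, 37, 136] [324.6 274.1] [0.5797 0.0918 0.018 ]
[268, 260, 5, 36, 82] [270.  277.9] [0.5775 0.0172 0.018 ]
[0, 267, 70, 29, 617] [ 30.1 280.3] [ 0.545  -0.3094  0.018 ]
```

Request:
send_rows(
  targets=[
    [1,-0.084,0.137,0.05,-0.0145],
    [1,-0.084,0.137,0.2,-0.0145],
    [1,-0.084,0.137,0.4,-0.0145],
    [1,-0.084,0.137,0.55,-0.0145],
    [1,-0.084,0.137,0.63,-0.0145],
    [1,-0.084,0.137,0.657,-0.0145],
    [1,-0.084,0.137,0.657,-0.0145],
    [0.5,-0.084,0.137,0.657,-0.0145],
    [0.18,-0.084,0.137,0.657,-0.0145],
    [0.18,-0.084,0.137,0.657,-0.0145],
    [0.18,-0.084,0.137,0.657,-0.0145],
  ],
)

```text
clock: 8.9
ee_pos: [0.4637, 0.0552, 0.0258]
tool_rot: [0.002, 0.009, 1.0, 0.0]
ft_force: [-1.3, -0.8, 6.0]
gripper_width: 0.0505
grip_force: 6.1
```

```bash
python3 - <<'E'
from tg import *
c=cap('wrist','w5.png');o=env.get_obs();print(o['clock'],o['ee_pos'],o['ft_force'],o['gripper_width'],o['grip_force'])
[print(*x) for x in blobs(c,(45,90,20),(90,255,255),100,.02)]
E
```

```text
8.95 [0.46373348 0.05521177 0.02575223] [ 0.03865864 -0.20263184  4.40304694] 0.050320430787237816 6.06111285276711
[298, 215, 11, 100, 714] [303.5 266.7] [0.474  0.0794 0.02  ]
[209, 218, 10, 99, 749] [214.  269.5] [0.4748 0.031  0.02  ]
```

Request:
send_rows(
  targets=[
    [0.16,0,0,-0.02,0],
    [0.16,0,0,-0.05,0],
    [0.16,0,0,-0.1,0],
    [0.16,0,0,-0.15,0],
    [0.16,0,0,-0.2,0],
    [0.16,0,0,-0.2,0],
  ],
)

```text
clock: 9.7
ee_pos: [0.4636, 0.0552, 0.0859]
tool_rot: [0.001, 0.009, 1.0, 0.0]
ft_force: [0.1, 0.1, -1.6]
gripper_width: 0.0497
grip_force: 4.8
```

```bash
python3 - <<'E'
from tg import *
c=cap('wrist','w6.png');b=cap('scene');o=env.get_obs();print(o['clock'],o['ee_pos'],o['ft_force'],o['gripper_width'],o['grip_force'])
p=o['ee_pos'];[print(*x) for x in blobs(c,(45,90,20),(90,255,255),100,.02+p[2]-.0258)]
W=cv2.resize(c['frame'][:,:,::-1],(400,300));B=cv2.resize(b['frame'][110:260,210:310,::-1],None,fx=4,fy=4,interpolation=cv2.INTER_CUBIC)
g=np.zeros((600,800,3),np.uint8);g[:300,:400]=W;g[:,400:]=B;cv2.imwrite('pics/l3.png',g)
# predicted jaw tips/pads/bow in scene if level
u=np.array([1,-.0,0]);org=p+[.0107,0,-.0258+.013]
print(proj(b,[org+[-.122,0,0],org+[.127,.024,0],org+[.127,-.024,0]]))
# measured: dark jaw / green pads in scene near gripper
E
```

```text
9.8 [0.46248831 0.05509837 0.08425754] [-0.48944115 -0.15069014 -0.16576246] 0.05003120841743983 4.798042756738141
[297, 216, 11, 99, 718] [302.5 266.4] [0.4746 0.0791 0.0785]
[210, 218, 10, 99, 741] [215.  270.1] [0.476  0.0312 0.0785]
[480, 269, 32, 56, 1201] [498.2 292.3] [0.4927 0.1891 0.0785]
[[281.01679161 165.53701972]
 [284.34717056 221.71910557]
 [267.82778851 220.41275161]]
```

View pics/l3.png

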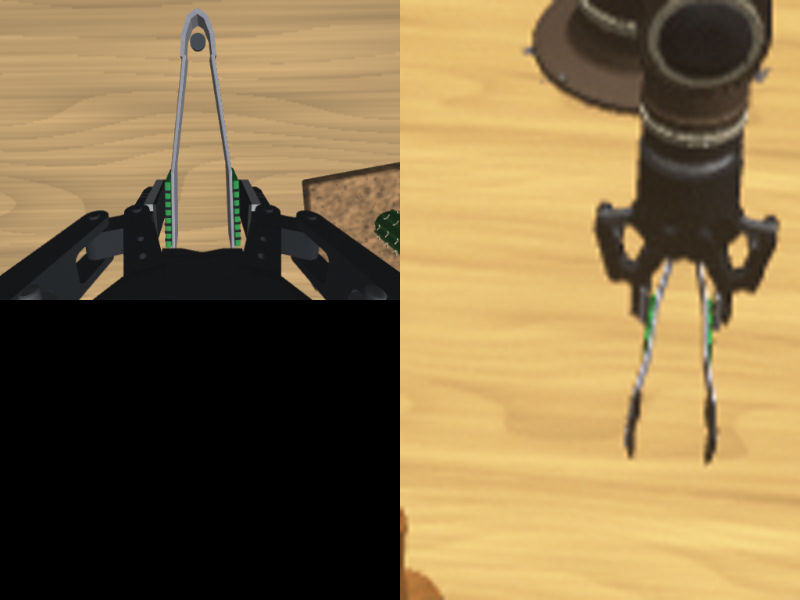

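The tongs are now held level: jaw tips are at about (267.5,224.5) and (287.5,225.5) in the scene image, and a level pose predicts about 221 for their mid-height. Next I'll go behind the cactus.

Request:
send_rows(
  targets=[
    [0.16,0.02,0.03,-0.114,0],
    [0.16,0.08,0.13,-0.114,0],
    [0.16,0.15,0.25,-0.114,0],
    [0.16,0.22,0.37,-0.114,0],
    [0.16,0.29,0.49,-0.114,0],
    [0.16,0.34,0.58,-0.114,0],
    [0.16,0.37,0.63,-0.114,0],
    [0.16,0.382,0.647,-0.114,0],
    [0.16,0.382,0.647,-0.114,0],
  ],
)

```text
clock: 10.92
ee_pos: [0.351, 0.251, 0.118]
tool_rot: [-0.0, 0.008, 1.0, -0.0]
ft_force: [0.0, -0.1, -1.8]
gripper_width: 0.0493
grip_force: 4.8
```

Request:
send_rows(
  targets=[
    [0.16,0,0,0.04,0],
    [0.16,0,0,0.1,0],
    [0.16,0,0,0.16,0],
    [0.16,0,0,0.2,0],
    [0.16,0,0,0.217,0],
    [0.16,0,0,0.217,0],
  ],
)

```text
clock: 11.68
ee_pos: [0.3513, 0.2509, 0.0531]
tool_rot: [-0.0, 0.009, 1.0, -0.0]
ft_force: [0.3, 0.5, -0.9]
gripper_width: 0.0497
grip_force: 4.8
```

```bash
python3 - <<'E'
from tg import *
c=cap('wrist','w7.png');b=cap('scene','s7.png');a=cap('top','t7.png');o=env.get_obs();p=o['ee_pos'];print(o['clock'],p,o['ft_force'],o['gripper_width'],o['grip_force'],rel(p,90,o)[2])
[print('pads',*x) for x in blobs(c,(45,90,20),(90,255,255),100,.02+p[2]-.0258)]
u=np.array([1,-.0175,0]);org=p+.0115*u+[0,0,-.0128];v=np.array([.0175,1,0])
for n,cc in(('scene',b),('top',a)):
    print(n,'pred jaws L/R centre',proj(cc,[org+.105*u+.026*v,org+.105*u-.026*v]).round(1).tolist())
    print(' dark');[print('  ',x[0],x[1]) for x in blobs(cc,(0,0,0),(180,255,60),12,.04) if (n=='scene' and 300<x[1][0]<380 and 150<x[1][1]<240) or (n=='top' and 150<x[1][0]<210 and 150<x[1][1]<230)]
    print(' green');[print('  ',*x) for x in blobs(cc,(35,70,15),(90,255,255),12,.044) if (n=='scene' and 300<x[1][0]<380 and 150<x[1][1]<240) or (n=='top' and 150<x[1][0]<210 and 150<x[1][1]<230)]
E
```

```text
11.825 [0.35166351 0.25139141 0.05384487] [ 0.49191692  0.28784751 -0.00638869] 0.04973507809277977 4.799500851659104 88.99586258990081
pads [297, 216, 11, 99, 719] [302.5 266.7] [0.3611 0.2745 0.048 ]
pads [210, 218, 10, 99, 744] [215.  269.8] [0.3621 0.2274 0.048 ]
scene pred jaws L/R centre [[349.0, 202.5], [332.2, 201.0]]
 dark
   [351, 196, 2, 10, 14] [351.5 200.5]
   [337, 214, 6, 10, 44] [339.6 218.8]
 green
   [333, 172, 2, 14, 17] [333.8 179.3] [0.3687 0.2301 0.044 ]
   [347, 173, 3, 12, 19] [348.5 177.9] [0.3567 0.2784 0.044 ]
   [336, 208, 12, 16, 153] [341.5 215.7] [0.5312 0.2497 0.044 ]
top pred jaws L/R centre [[170.8, 196.0], [185.9, 196.7]]
 dark
   [178, 176, 7, 9, 37] [181.6 180.3]
 green
   [175, 175, 10, 9, 66] [179.7 179.3] [0.5279 0.2478 0.044 ]
```

Request:
send_rows(
  targets=[
    [0.16,-0.02,0,0,0],
    [0.16,-0.06,0,0,0],
    [0.16,-0.1,0,0,0],
    [0.16,-0.14,0,0,0],
    [0.16,-0.18,0,0,0],
    [0.16,-0.2,0,0,0],
    [0.16,-0.2,0,0,0],
  ],
)

```text
clock: 12.7
ee_pos: [0.4116, 0.25, 0.0531]
tool_rot: [-0.0, 0.009, 1.0, -0.0]
ft_force: [-0.6, 0.2, -1.0]
gripper_width: 0.0496
grip_force: 4.8
```

```bash
python3 - <<'E'
from tg import *
c=cap('wrist');b=cap('scene','s8.png');a=cap('top','t8.png');o=env.get_obs();p=o['ee_pos'];print(o['clock'],p,o['ft_force'],o['gripper_width'],o['grip_force'])
[print('pads',x[0]) for x in blobs(c,(45,90,20),(90,255,255),100,.02)]
for n,cc in(('scene',b),('top',a)):
    for k,lo,hi in(('dark',(0,0,0),(180,255,60)),('green',(35,70,15),(90,255,255))):
        [print(n,k,x[0],x[1],x[2]) for x in blobs(cc,lo,hi,10,.044) if (n=='scene' and 320<x[1][0]<370 and 170<x[1][1]<240) or (n=='top' and 160<x[1][0]<200 and 160<x[1][1]<210)]
h=b['frame'][206:226,328:360]
print('rowgray');[print(r.tolist()) for r in h.min(2)[[4,8,12,15]].astype(int)]
E
```

```text
12.85 [0.41086928 0.25001531 0.05321547] [-0.2238932  -0.29329791 -1.29753098] 0.04944382735344867 4.8003698769025505
pads [297, 216, 11, 99, 732]
pads [210, 218, 10, 99, 749]
scene dark [351, 210, 3, 11, 16] [351.8 215.1] [0.5255 0.2808 0.044 ]
scene dark [333, 214, 10, 10, 47] [337.9 218.8] [0.5453 0.2387 0.044 ]
scene green [333, 185, 2, 15, 17] [333.8 192.5] [0.4317 0.2287 0.044 ]
scene green [348, 186, 2, 12, 15] [348.7 191. ] [0.4194 0.2762 0.044 ]
scene green [336, 208, 12, 16, 154] [341.4 215.8] [0.5316 0.2495 0.044 ]
top green [175, 175, 10, 9, 67] [179.8 179.3] [0.5277 0.2476 0.044 ]
rowgray
[103, 101, 102, 96, 113, 55, 58, 124, 85, 48, 34, 39, 44, 63, 48, 47, 40, 54, 44, 56, 96, 86, 51, 29, 90, 88, 84, 80, 110, 119, 118, 120]
[82, 80, 80, 73, 117, 53, 80, 56, 42, 34, 28, 27, 35, 46, 41, 44, 46, 36, 44, 35, 83, 69, 34, 25, 30, 54, 87, 91, 80, 96, 115, 119]
[99, 89, 86, 71, 57, 28, 48, 77, 37, 32, 27, 31, 28, 30, 30, 47, 35, 33, 68, 105, 92, 93, 95, 42, 32, 35, 109, 97, 83, 81, 94, 110]
[90, 90, 94, 74, 36, 31, 61, 85, 39, 28, 25, 30, 31, 28, 31, 32, 34, 30, 48, 84, 90, 88, 95, 52, 33, 75, 83, 82, 82, 86, 88, 98]
```

The cactus (columns 336–347) sits between the jaws (333 and 352), so I'll nudge 1 mm and squeeze.

Request:
send_rows(
  targets=[
    [0.16,0,-0.004,0,0],
    [0.08,0,-0.004,0,0],
    [0.0,0,-0.004,0,0],
    [-0.1,0,-0.004,0,0],
    [-0.3,0,-0.004,0,0],
    [-0.3,0,-0.004,0,0],
    [-0.3,0,-0.004,0,0],
    [-0.3,0,-0.004,0,0],
  ],
  squeeze=45,
)

```text
clock: 13.85
ee_pos: [0.4113, 0.249, 0.0533]
tool_rot: [0.0, 0.009, 1.0, 0.0]
ft_force: [-0.5, 0.5, 0.1]
gripper_width: 0.0386
grip_force: 45.8
```

Request:
send_rows(
  targets=[
    [-0.3,0,0,-0.02,0],
    [-0.3,0,0,-0.06,0],
    [-0.3,0,0,-0.12,0],
    [-0.3,0,0,-0.2,0],
    [-0.3,0,0,-0.28,0],
    [-0.3,0,0,-0.33,0],
    [-0.3,0,0,-0.33,0],
    [-0.3,0,0,-0.33,0],
  ],
)

```text
clock: 14.85
ee_pos: [0.4109, 0.2487, 0.1516]
tool_rot: [-0.0, 0.009, 1.0, -0.0]
ft_force: [-0.2, 0.3, -2.0]
gripper_width: 0.0386
grip_force: 45.6
```

```bash
cat > ck.py <<'E'
from tg import *
c=cap('wrist');b=cap('scene','s_%d.png'%(env.get_obs()['clock']*100));o=env.get_obs();p=np.array(o['ee_pos']);print(o['clock'],p,o['ft_force'],o['moment'],o['gripper_width'],o['grip_force'],o['q'][5],rel(p,90,o)[2])
[print('pads',x[0]) for x in blobs(c,(45,90,20),(90,255,255),100,.02)]
ya=np.radians(rel(p,90,o)[2]-90);u=np.array([np.cos(ya),np.sin(ya),0])
base=p+.117*u+[0,0,-.0372];print('pred base',base,proj(b,[base,base+[0,0,.05]]).round(1).tolist())
uv=proj(b,base+[0,0,.028])[0]
for x in blobs(b,(35,70,15),(90,255,255),25,p[2]-.0372+.028):
    if np.hypot(*(x[1]-uv))<25: print('cactus',*x)
E
python3 ck.py
```

```text
14.95 [0.41071409 0.24858911 0.15127858] [-0.01704779 -0.38018643 -1.80201903] [0.03533359 0.07427587 0.0570278 ] 0.03870673347794423 45.640220046043396 0.5617465346066851 89.00014270330034
pads [289, 215, 10, 99, 672]
pads [219, 216, 12, 99, 688]
pred base [0.52769627 0.24654747 0.11407858] [[343.7, 198.2], [346.2, 185.7]]
cactus [341, 184, 13, 18, 159] [347.1 192. ] [0.53   0.2522 0.1421]
```

The cactus is lifted and gripped (45 N, 38.7 mm). I'll carry it over while refining the pot's centre.

Request:
send_rows(
  targets=[
    [-0.3,0,0,-0.08,0],
    [-0.3,-0.01,-0.06,-0.16,0],
    [-0.3,-0.02,-0.18,-0.16,0],
    [-0.3,-0.03,-0.31,-0.16,0],
    [-0.3,-0.04,-0.44,-0.16,0],
    [-0.3,-0.05,-0.57,-0.16,0],
    [-0.3,-0.06,-0.68,-0.16,0],
    [-0.3,-0.07,-0.77,-0.16,0],
    [-0.3,-0.078,-0.82,-0.16,0],
    [-0.3,-0.078,-0.828,-0.16,0],
    [-0.3,-0.078,-0.828,-0.16,0],
  ],
)

```text
clock: 16.32
ee_pos: [0.4302, 0.0006, 0.2001]
tool_rot: [-0.0, 0.009, 1.0, 0.0]
ft_force: [0.2, -0.4, -1.4]
gripper_width: 0.0381
grip_force: 45.7
```

```bash
cat > pot.py <<'E'
from tg import *
from scipy.optimize import minimize
def pot(c,near):
    h=cv2.cvtColor(c['frame'],cv2.COLOR_RGB2HSV);m=cv2.inRange(h,(100,80,20),(125,255,255))
    m=cv2.morphologyEx(m,cv2.MORPH_CLOSE,np.ones((5,5)));n,l,s,cc=cv2.connectedComponentsWithStats(m)
    uv=proj(c,[near[0],near[1],.07])[0];i=1+np.argmin([np.hypot(*(cc[k]-uv))+(1e3 if s[k,4]<300 else 0) for k in range(1,n)])
    M=(l==i).astype(np.uint8);th=np.linspace(0,2*np.pi,60)
    cs=cv2.findContours(M,cv2.RETR_EXTERNAL,cv2.CHAIN_APPROX_NONE)[0];cv2.drawContours(M,cs,-1,1,-1)
    def f(p):
        P=np.vstack([np.c_[p[0]+r*np.cos(th),p[1]+r*np.sin(th),0*th+z] for r,z in((.065,.105),(.065,.085),(p[2],0))])
        g=np.zeros_like(M);cv2.fillPoly(g,[cv2.convexHull((proj(c,P)*16).astype(np.int32))],1,shift=4);return float((g!=M).sum())
    x0=np.array([*near,.045]);r=minimize(f,x0,method='Nelder-Mead',options=dict(initial_simplex=x0+np.array([[.015,0,0],[-.008,.013,0],[-.008,-.013,0],[0,0,.008]])))
    return r.x.round(4),r.fun,M.sum(),s[i].tolist()
E
python3 ck.py; python3 - <<'E'
from pot import *
for n in('top','scene'): print(n,pot(cap(n),[.577,-.285]))
E
```

```text
16.425 [0.43024239 0.0008314  0.20020868] [ 0.51882595  0.64265297 -0.97406068] [0.02149025 0.0551327  0.02976918] 0.0385821657505894 45.72196662425995 0.018189791821461975 89.05962409505487
pads [289, 215, 10, 99, 663]
pads [219, 216, 12, 99, 686]
pred base [ 0.54722663 -0.0010888   0.16300868] [[259.0, 184.1], [259.3, 170.8]]
cactus [255, 170, 12, 18, 173] [260.3 178. ] [0.5521 0.0025 0.191 ]
top (array([ 0.5789, -0.2831,  0.0379]), np.float64(229.0), np.uint64(1012), [318, 149, 36, 35, 1012])
scene (array([ 0.5789, -0.284 , -0.0009]), np.float64(1311.0), np.uint64(2197), [110, 152, 75, 67, 1883])
```

```bash
cat > rim.py <<'E'
from tg import *
th=np.linspace(0,2*np.pi,180)
def rim(c,near):
    g=cv2.GaussianBlur(cv2.cvtColor(c['frame'],cv2.COLOR_RGB2GRAY),(0,0),.8).astype(np.float32)
    G=np.hypot(cv2.Sobel(g,5,1,0),cv2.Sobel(g,5,0,1));G=np.minimum(G,120)
    best=[]
    for dx in np.arange(-.02,.0201,.001):
        for dy in np.arange(-.02,.0201,.001):
            x,y=near[0]+dx,near[1]+dy
            uv=proj(c,np.c_[x+.065*np.cos(th),y+.065*np.sin(th),0*th+.105]).astype(np.float32)
            best.append((cv2.remap(G,uv[None,:,0],uv[None,:,1],1).mean(),x,y))
    best.sort(reverse=True);w=np.array(best[:12]);return w[:,1:].mean(0).round(4),w[:,1:].std(0).round(4),w[0,0]
if __name__=='__main__':
    for n in('top','scene'): print(n,rim(cap(n),[.577,-.284]))
E
python3 rim.py
```

```text
top (array([ 0.5755, -0.281 ]), array([0.0011, 0.0008]), np.float64(119.59015655517578))
scene (array([ 0.5837, -0.2803]), array([0.0009, 0.001 ]), np.float64(107.36335754394531))
```

Request:
send_rows(
  targets=[
    [-0.3,-0.01,-0.03,0,0],
    [-0.3,-0.03,-0.12,0,0.01],
    [-0.3,-0.05,-0.24,0,0.02],
    [-0.3,-0.07,-0.36,0,0.03],
    [-0.3,-0.09,-0.48,0,0.04],
    [-0.3,-0.1,-0.6,0,0.05],
    [-0.3,-0.12,-0.7,0,0.0528],
    [-0.3,-0.13,-0.77,0,0.0528],
    [-0.3,-0.14,-0.8,0,0.0528],
    [-0.3,-0.14,-0.808,0,0.0528],
    [-0.3,-0.14,-0.808,0,0.0528],
  ],
)

```text
clock: 18.0
ee_pos: [0.468, -0.2424, 0.2003]
tool_rot: [-0.0, 0.173, 0.985, 0.0]
ft_force: [-0.8, 0.8, -1.9]
gripper_width: 0.0386
grip_force: 45.8
```

```bash
python3 ck.py
```

```text
18.1 [ 0.46803954 -0.24221782  0.20042955] [-0.0216692   0.48694345 -2.51883249] [ 0.03679722  0.04040601 -0.01592328] 0.038564120718420546 45.75433015823364 -0.1295002782686783 70.05268841312815
pads [289, 215, 10, 99, 693]
pads [219, 216, 12, 99, 698]
pred base [ 0.57802033 -0.28213305  0.16322955] [[159.2, 183.9], [156.9, 170.6]]
cactus [152, 170, 14, 18, 161] [158.  176.8] [ 0.5791 -0.2815  0.1912]
```

Request:
send_rows(
  targets=[
    [-0.3,0,0,0.03,0],
    [-0.3,0,0,0.08,0],
    [-0.3,0,0,0.12,0],
    [-0.3,0,0,0.145,0],
    [-0.3,0,0,0.145,0],
    [-0.3,0,0,0.145,0],
    [-0.3,0,0,0.145,0],
  ],
)

```text
clock: 18.98
ee_pos: [0.4683, -0.2431, 0.1573]
tool_rot: [0.0, 0.174, 0.985, -0.0]
ft_force: [0.3, -0.4, -1.8]
gripper_width: 0.0384
grip_force: 45.7
```

```bash
python3 ck.py; python3 - <<'E'
from tg import *
from scipy.optimize import minimize
from rim import rim
b=cap('scene','fin.png');o=env.get_obs();print(rim(b,[.58,-.282]))
# tilt + position fit of cactus from scene green mask
h=cv2.cvtColor(b['frame'],cv2.COLOR_RGB2HSV);m=cv2.inRange(h,(35,70,15),(90,255,255));M=np.zeros_like(m);M[165:215,140:180]=m[165:215,140:180];y,x=np.nonzero(M)
print(x.min(),x.max(),y.min(),y.max()); 
for r in range(y.min(),y.max()+1): print(r,x[y==r].min() if (y==r).any() else None,x[y==r].max() if (y==r).any() else None,end=' | ')
pk=np.argwhere(cv2.inRange(h,(150,60,90),(178,255,255))[150:215,140:180]>0)+[150,140];print('\nbud',pk.mean(0) if len(pk) else None)
B=np.array([.578,-.282,.1195]);print('pred base/crown/bud',proj(b,[B,B+[0,0,.044],B+[0,0,.055]]).round(1).tolist())
E
```

```text
19.075 [ 0.46828118 -0.24307251  0.15720656] [-0.17585456 -0.05158876 -1.93493056] [-0.0266085   0.08739888  0.01340359] 0.03842412300872272 45.74668228626251 -0.12954814251860422 69.98960910879897
pads [289, 215, 10, 99, 677]
pads [219, 216, 12, 99, 695]
pred base [ 0.57821795 -0.2831088   0.12000656] [[160.7, 194.9], [158.5, 182.2]]
cactus [154, 180, 13, 19, 155] [159.6 188.3] [ 0.5798 -0.2825  0.148 ]
(array([ 0.584 , -0.2805]), array([0.0008, 0.0011]), np.float64(102.20270538330078))
154 174 165 198
165 173 174 | 166 172 173 | 167 171 172 | 168 171 171 | 169 None None | 170 None None | 171 None None | 172 None None | 173 None None | 174 None None | 175 None None | 176 None None | 177 None None | 178 None None | 179 None None | 180 162 162 | 181 162 163 | 182 156 165 | 183 155 165 | 184 155 166 | 185 154 166 | 186 154 166 | 187 154 166 | 188 155 165 | 189 154 164 | 190 155 164 | 191 156 163 | 192 155 162 | 193 156 160 | 194 156 160 | 195 156 160 | 196 157 161 | 197 157 161 | 198 159 161 | 
bud [180.875 159.125]
pred base/crown/bud [[161.2, 195.0], [159.2, 183.8], [158.7, 181.0]]
```

The bud is seen at (159.1,180.9), against (158.7,181.0) predicted for an upright cactus with its base at 0.12 m. The pot's rim fit in the scene view is unchanged, so I'll hand in.

```bash
python3 -c "
from cell import env;print(env.hand_in())"
```

```text
the job is handed in; nothing more can be done
None
```

I handed in with the tongs holding the cactus upright over the middle of the blue pot's mouth, its base about 15 mm above the rim and the clock near 19 s; on the first lift the tongs pivoted and I had to lay them down and regrip, and the hand-in gave no verdict.

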